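# Refit the microscope stage plate and hold a probe on its check mark

### The job

Lower the loose grey stage plate over the two pins of the blue stage block until it rests flush, either way round, and let go of it. Then take the yellow probe out of its green holder and hold it upright with its brass tip inside the orange spot on the plate, pressing lightly so that the sprung tip is about half pushed in. Finish while holding it there in the gripper, and leave everything else on the counter where it stands.

Things in the scene. Friction and masses are not known exactly. Their poses are not given: they have to be found in the camera images.
- stage: Stage block, fixed to the counter: blue, 100 x 150 mm, on a dark 120 x 130 mm foot, its flat top 40 mm above the counter. Origin: centre of the underside; z up, y along the long side. Two upright steel pins of 8 mm diameter stand on the top at y = +55 and -55 mm (x = 0): 20 mm tall, straight for the lower 12 mm, then tapering to 3.6 mm across at the tip.
- seat (a point): Centre of the flat top of the stage block, midway between the feet of its pins; the plate's origin comes to lie here when the plate is seated.
- plate: Loose stage plate, painted grey, 90 mm (x) x 140 mm (y) x 8 mm thick, about 0.35 kg, lying flat on the counter. Origin: centre of the underside; z up, y along the long side. Two through holes of 10 mm diameter at y = +55 and -55 mm (x = 0). A black upright grip bar in the middle, 12 mm (x) x 44 mm (y), rises from 8 to 40 mm above the underside: pinch it across x. The plate fits the pins either way round (half a turn).
- spot (a point): Centre of the orange spot, a flat disc of 16 mm diameter, on the plate's upper face, at (-26, 26, 8) mm in the plate's frame.
- holder: Probe holder, fixed to the counter (with the probe in it, it stands 146 mm high): green block 75 x 75 mm, 60 mm high, with an upright hole of 24 mm diameter through its middle. Origin: centre of the underside, z up.
- probe: Loose probe, about 0.17 kg, standing upright in the holder, its collar resting on the holder's top. Origin: on its axis at the underside of the collar; z along the axis, away from the tip. Black collar 34 mm across from 0 to 6 mm; round yellow handle of 24 mm diameter from 6 to 86 mm; steel nose of 18 mm diameter from 0 down to -40 mm; the brass tip reaches on to -52 mm when free. Lift it straight up by at least 60 mm to clear the holder.
- probe_end (a point): The round end of the probe's brass tip (6 mm across), on the probe's axis; it moves with the tip.
- probe_tip (a joint): How far the sprung tip is pushed into the probe: 0 free (as at the start), 0.010 m fully in. The spring pushes with about 1 N at the start of the travel, 3 N half way in and 5 N fully in.
- amber_jar: Bystander to be left where it stands: amber glass jar with black cap, 52 mm across, 85 mm high. Origin: centre of the underside.
- white_jar: Bystander to be left where it stands: white jar with green cap, 56 mm across, 75 mm high. Origin: centre of the underside.
- red_bowl: Bystander to be left where it stands: red plastic bowl, 90 mm across, 40 mm high. Origin: centre of the underside.
- water_bottle: Bystander to be left where it stands: clear water bottle, 62 mm across, 200 mm high. Origin: centre of the underside.
- dishes: Bystander to be left where it stands: stack of three culture dishes, 61 mm across, 42 mm high. Origin: centre of the underside.
- label_box: Bystander to be left where it stands: small cardboard box 50 x 85 x 30 mm. Origin: centre of the underside.
Not all that is in view belongs to the job. There is more than one size of the plate; the one meant has the size given above.

How it is judged:
By the outcome, as a careful person would: the job done as asked, in the order asked, and still so for the second after the job is handed in, while the arm keeps its last pose, push and grip.
It also fails if it takes over 64 s, if anything falls off the work surface, if the arm or the gripper's body presses on something with over 40 N, if the wrist force passes 120 N, or if a joint passes its speed limit or range.

### The arm

A 6-joint arm with a two-finger parallel gripper is mounted at the origin on the work surface. World frame = base frame: x ahead of the robot, y to its left, z up, the work surface at z = 0. Lengths are in m, angles in rad, forces in N, time in s.
With the tool pointing down it reaches from about 0.35 to 0.975 m from the base axis. Payload 7.1 kg.
Tool frame: the origin (TCP) lies on the mounting face of the last link; the fingertips stand 182 mm ahead of it and the grasp point (between the pads) lies 163 mm ahead of it (arm.hold_point_z is the distance from the TCP to the grasp point, in m); x points along the fingers, z is the direction in which the jaws open and shut, and the axes are right-handed (so a half turn about x gives the same grasp; the last joint's range is limited). The gripper opens to 88 mm and grips with 3 to 60 N. Pads are 20 mm wide; open, the fingers measure 115 mm over their backs; the gripper's body (75 mm by 178 mm) begins 61 mm behind the grasp point.
Start: joints at [-1.121, 0.423, 1.63, -0, 1.089, -0.019], TCP at [0.282, -0.558, 0.405] pointing down, gripper open.
Joint ranges: [-3, 3], [-0.9, 2.11], [0.09, 2.58], [-1.31, 4.45], [0.11, 2.69], [-2.54, 2.54]. Speed limits (rad/s): [2.39, 2.39, 3.01, 3.14, 3.14, 3.14].

### API

Orientations are given as a unit quaternion [w, x, y, z].
In Python, from plant import arm gives the robot as it stands.
- The arm moves only by the tool jog_arm, never from a script. Its arguments are lists of equal length, an entry for each row: "claw": the opening in per cent of the stroke, from 0 (shut) to 100 (fully open); "travel": the shift along the tool's x, y, z in cm, a list of three; "rot": the turn, a rotation vector about the tool's x, y, z in degrees, a list of three. In form: {"claw": [claw, ...], "travel": [[tx, ty, tz], ...], "rot": [[wx, wy, wz], ...]}. A call has 1 to 5 rows; each row is the pose to reach, as a shift and turn from the pose commanded when the call began, along the tool's axes at that moment; what a row does not reach only later rows make up. A row lasts 1/12 s, in which the tool goes at most 41.7 mm and 7.16 degrees, less where a joint would pass 70% of its speed; a pose out of reach is approached as far as the arm can. A call with a gripper value outside its range is refused whole. The fingers move at their own pace and stop on an object; "squeeze" is the grip in N (left out, the last holds). Time passes only in rows, so rows that repeat a pose let the fingers close. It gives the time, the measured TCP pose, the force and the opening at its end, in the units of the state.
- arm.get_obs(): the state, without advancing time (a new reading comes with each control period).
- arm.camera(name): name is "scene" or "top" or "wrist"; returns a dict with "frame" (400x640x3 uint8, red, green, blue), "range_z" (400x640 float32, m along the optical axis (not along the pixel's ray), 0 where there is no reading), "fx", "fy", "cx", "cy" (pixels), "view" (4x4, takes a point from world to camera coordinates); the wrist camera has in their place "tool_from_camera" (4x4, takes a point from camera to tool coordinates, whose origin is the TCP and whose axes are the tool frame's). Camera axes: x right, y down, z forward; pixel columns grow to the right and rows downward; lengths in m; the calibration is good to about 2 mm. A picture is of the moment at which its call begins: read the wrist's pose just before it.
- arm.close_job(): hands the job in, once; it reports no verdict.
The state is a dict: "t": time; "joint_pos": joint angles; "dq": joint speeds; "effort": joint torques, N m; "ee_pos": TCP position; "ee_rot": TCP orientation; "wrist_force": force on the tool from outside, world axes, zero at the start; "wrist_torque": the same for the moment, N m; "grip_width": finger opening in m.
Only numpy, scipy, OpenCV 4.12 (cv2) and the standard library are available. Lean on these libraries where they do the work, as an engineer would, in place of code of your own. Each camera call takes 0.05 s, during which the arm holds its last target.

## Working session

There is one attempt and no reset: what is moved stays moved. The work goes in short steps, Python scripts to look and compute and a tool call to move; the robot and the scene stay as the last step left them, time stands still between calls to the robot, and variables do not carry over. Pictures are saved under pics/ and viewed, and the job is handed in when it is done.

Besides the shell and the picture viewer there is one more tool, called after "Request:" in YAML: its name, and indented under it one key for each argument. jog_arm: Moves the arm, as the interface text tells. Its arguments: {"type":"object","properties":{"claw":{"type":"array","items":{"type":"number"}},"travel":{"type":"array","items":{"type":"array","items":{"type":"number"}}},"rot":{"type":"array","items":{"type":"array","items":{"type":"number"}}},"squeeze":{"type":"number"}},"required":["claw","travel","rot"]}

```bash
ls; mkdir -p pics
python3 - <<'E'
from plant import arm
import cv2,numpy as np
o=arm.get_obs();print(o)
for n in("scene","top"):
    c=arm.camera(n);cv2.imwrite(f"pics/{n}0.png",c["frame"][:,:,::-1]);np.savez(f"pics/{n}0.npz",**c)
    print(n,c["fx"],c["fy"],c["cx"],c["cy"],np.round(c["view"],3).tolist())
print(arm.hold_point_z)
E
```

```text
pics
{'t': 0.0, 'joint_pos': array([-1.12099904e+00,  4.23842894e-01,  1.63068009e+00, -8.70196176e-06,
        1.08856570e+00, -1.90371329e-02]), 'dq': array([-0.00012662, -0.00128474,  0.00100166, -0.00146847, -0.00071739,
       -0.00013772]), 'effort': array([-3.85302686e-03, -5.44638813e+01, -2.73670381e+01,  6.40251464e-02,
        2.27707950e-02, -1.59348792e-04]), 'ee_pos': array([ 0.28228776, -0.55731496,  0.40390409]), 'ee_rot': array([ 0.60201683,  0.37046867,  0.60291037, -0.36990239]), 'wrist_force': array([-0.19080939, -0.35950629, -0.73102901]), 'wrist_torque': array([-0.02578671, -0.00767833,  0.03078915]), 'grip_width': 0.08786949283113124}
scene 437.0544902271412 437.0544902271412 310.7613299034602 197.04296883287375 [[-0.893, 0.449, -0.014, 0.523], [0.386, 0.752, -0.534, -0.127], [-0.229, -0.483, -0.845, 1.325], [0.0, 0.0, 0.0, 1.0]]
top 421.7820085173079 421.7820085173079 320.997345905236 206.81204631919647 [[-0.026, -1.0, 0.013, -0.054], [-0.998, 0.026, -0.058, 0.526], [0.058, -0.015, -0.998, 1.318], [0.0, 0.0, 0.0, 1.0]]
0.1633
```

View pics/scene0.png

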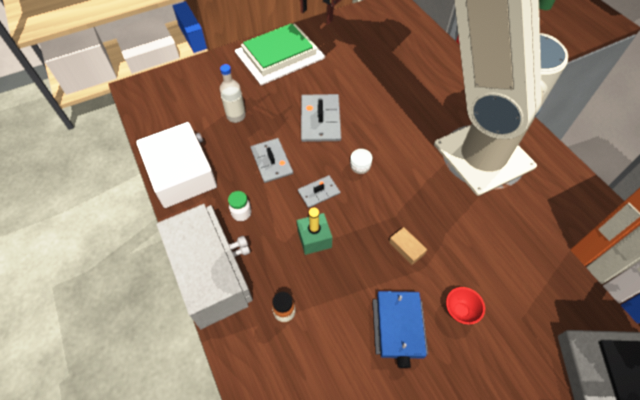

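View pics/top0.png

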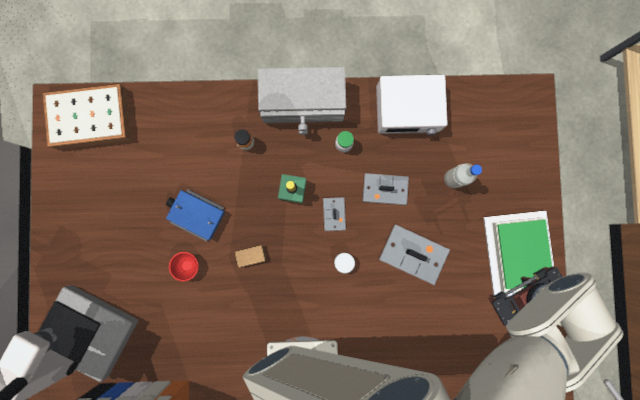

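The top view shows three grey plates, at px (333,214), (386,189) and (414,255). The blue stage is at (196,215) and the holder at (292,188). Next I'll measure the plates.

```bash
cat > h.py <<'E'
import numpy as np,cv2
def load(n):
    return dict(np.load(f"pics/{n}.npz"))
def cloud(c,V=None):
    d=c["range_z"];v,u=np.indices(d.shape)
    P=np.stack([(u-c["cx"])/c["fx"]*d,(v-c["cy"])/c["fy"]*d,d],-1)
    M=np.linalg.inv(c["view"]) if V is None else V
    W=P@M[:3,:3].T+M[:3,3]; W[d==0]=np.nan
    return W
def pix2plane(c,uv,z,V=None):
    M=np.linalg.inv(c["view"]) if V is None else V
    uv=np.atleast_2d(np.asarray(uv,float))
    r=np.c_[(uv[:,0]-c["cx"])/c["fx"],(uv[:,1]-c["cy"])/c["fy"],np.ones(len(uv))]@M[:3,:3].T
    return M[:3,3]+r*((z-M[2,3])/r[:,2])[:,None]
E
python3 - <<'E'
from h import *
c=load("top0");W=cloud(c);f=c["frame"].astype(int)
Z=W[...,2]; hsv=cv2.cvtColor(c["frame"],cv2.COLOR_RGB2HSV)
grey=(hsv[...,1]<50)&(hsv[...,2]>80)
def comp(m,uv,z,name):
    k,l=cv2.connectedComponents(m.astype(np.uint8))
    L=l[uv[1],uv[0]]
    if L==0: print(name,"miss",hsv[uv[1],uv[0]],Z[uv[1],uv[0]]);return
    ys,xs=np.where(l==L); p=pix2plane(c,np.c_[xs,ys],z)[:,:2]
    r=cv2.minAreaRect((p*1000).astype(np.float32)); print(name,len(xs),[np.round(q,1) for q in r],"zmed",np.nanmedian(Z[ys,xs]))
for uv in[(325,214),(372,189),(400,250)]: comp(grey,uv,.008,"plate")
sat=hsv[...,1]>120
H=hsv[...,0]
comp(sat&(H>105)&(H<125),(190,215),.04,"stage")
comp(sat&(H>50)&(H<90),(285,188),.06,"holder")
comp(sat&((H<5)|(H>170)),(184,267),.04,"bowl")
comp(sat&(H>20)&(H<35),(291,186),.146,"probe")
crop=c["frame"][150:300,270:460];cv2.imwrite("pics/crop1.png",cv2.resize(crop,None,fx=4,fy=4,interpolation=cv2.INTER_CUBIC)[:,:,::-1])
E
```

```text
plate 681 [array([ 501.6, -108.1]), array([105.8,  68.7]), np.float64(1.2)] zmed 0.006362654519401323
plate 1190 [array([ 577.3, -274.4]), array([142.9,  92.3]), np.float64(84.2)] zmed 0.008154957383868844
plate 2253 [array([ 366.9, -358.7]), array([194.2, 125. ]), np.float64(63.8)] zmed 0.01091511358793229
stage 1556 [array([509.4, 323.8]), array([153.8,  98.7]), np.float64(62.1)] zmed 0.04117950220146471
holder miss [ 73  92 147] 0.060489066239686196
bowl 712 [array([351. , 359.9]), array([89.3, 89.7]), np.float64(44.0)] zmed 0.019266763701124012
probe 74 [array([578.2,  18.7]), array([22.8, 28.7]), np.float64(88.8)] zmed 0.1434310828794534
```

View pics/crop1.png

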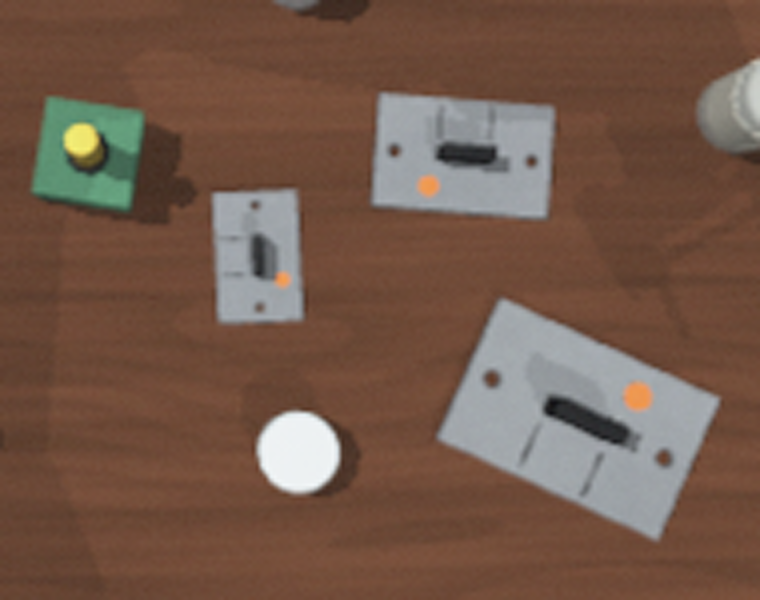

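The plate meant is the one at (386,189). It measures 143 x 92 mm against the 140 x 90 given, while the others are 106 x 69 and 194 x 125. Its orange spot is at x−, y+, so the plate yaw is about −6°, and the stage's is about −28°. Now I'll write a move-planning helper and look from above the plate.

```bash
cat >> h.py <<'E'
from scipy.spatial.transform import Rotation as R
def Rq(q): return R.from_quat(np.asarray(q)[[1,2,3,0]])
def down(yaw):  # jaw axis (tool z) at yaw deg, tool x down
    a=np.radians(yaw); x=np.array([0,0,-1.]);z=np.array([np.cos(a),np.sin(a),0]);y=np.cross(z,x)
    return R.from_matrix(np.c_[x,y,z])
def plan(o,gp,yaw,flip=True):
    Rc=Rq(o["ee_rot"]);best=None
    for k in (0,180) if flip else (0,):
        Rt=down(yaw+k); rv=(Rc.inv()*Rt).as_rotvec(degrees=True)
        if best is None or np.linalg.norm(rv)<np.linalg.norm(best[1]): best=(Rt,rv)
    tcp=np.asarray(gp)-best[0].as_matrix()[:,0]*0.1633
    t=Rc.inv().apply(tcp-o["ee_pos"])*100
    return np.round(t,2),np.round(best[1],2)
def state(o):
    M=Rq(o["ee_rot"]).as_matrix()
    print("t",round(o["t"],2),"gp",np.round(o["ee_pos"]+M[:,0]*.1633,4),"xaxis",np.round(M[:,0],4),"jawyaw",round(np.degrees(np.arctan2(M[1,2],M[0,2])),2),"F",np.round(o["wrist_force"],1),"w",round(o["grip_width"],4),"q",np.round(o["joint_pos"],2))
E
python3 - <<'E'
from h import *; from plant import arm
o=arm.get_obs();state(o)
c=arm.camera("wrist");print(np.round(c["tool_from_camera"],3),c["fx"]);cv2.imwrite("pics/w0.png",c["frame"][:,:,::-1])
for y in(-5.8,):print(plan(o,[.577,-.274,.2],y))
c=load("top0");W=cloud(c)
for n,(u,v) in dict(oven=(412,100),bottle=(475,170),ovenknob=(410,129),wj=(345,137),amber=(242,137)).items():print(n,np.round(W[v,u],3))
E
```

```text
t 0.1 gp [ 0.2822 -0.5572  0.2407] xaxis [-6.0e-04  1.2e-03 -1.0e+00] jawyaw -63.14 F [ 0.3 -0.2 -0.1] w 0.0876 q [-1.12  0.42  1.63 -0.    1.09 -0.02]
[[-0.001 -0.261  0.965  0.021]
 [ 0.    -0.965 -0.261  0.071]
 [ 1.     0.     0.001 -0.001]
 [ 0.     0.     0.     1.   ]] 343.16913144006537
(array([  4.08,  39.09, -11.96]), array([-5.734e+01, -7.000e-02, -4.000e-02]))
oven [ 0.836 -0.35   0.095]
bottle [ 0.603 -0.489  0.205]
ovenknob [ 0.757 -0.35   0.054]
wj [ 0.732 -0.145  0.076]
amber [0.737 0.167 0.084]
```

View pics/w0.png

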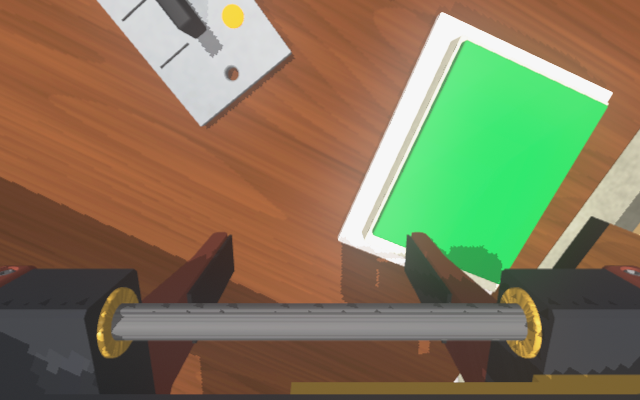

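The wrist view shows the large decoy plate at top left (200,60) and the green binder at right. I'll move to a viewing pose above the chosen plate.

Request:
jog_arm:
  claw: [100,100,100,100,100]
  travel:
    - [0,7,-2.5]
    - [0,15,-5]
    - [0,22,-7]
    - [0,29,-10]
    - [0,37.5,-15]
  rot:
    - [-7,0,0]
    - [-14,0,0]
    - [-21,0,0]
    - [-28,0,0]
    - [-35,0,0]

```text
t: 0.57
ee_pos: [0.4268, -0.4052, 0.4045]
ee_rot: [0.686, 0.17, 0.686, -0.17]
wrist_force: [1.2, 0.4, 0.3]
grip_width: 0.0879
```

Request:
jog_arm:
  claw: [100,100,100,100,100]
  travel:
    - [0,0,0]
    - [0,0,0]
    - [0,0,0]
    - [0,0,0]
    - [0,0,0]
  rot:
    - [-7,0,0]
    - [-14,0,0]
    - [-22.3,0,0]
    - [-22.3,0,0]
    - [-22.3,0,0]

```text
t: 0.98
ee_pos: [0.4256, -0.4064, 0.4045]
ee_rot: [0.706, 0.037, 0.706, -0.037]
wrist_force: [0.5, -0.4, -0.4]
grip_width: 0.088
```

Run:
```python
from h import *; from plant import arm
o=arm.get_obs();state(o);print(plan(o,[.577,-.31,.24],-5.8))
```

```text
t 0.98 gp [ 0.4256 -0.4064  0.2412] xaxis [-3.e-04  3.e-04 -1.e+00] jawyaw -5.95 F [ 0.5 -0.4 -0.4] w 0.088 q [-0.78  0.37  1.71  0.    1.06 -0.68]
(array([ 0.12, 11.16, 14.06]), array([-0.15, -0.02, -0.02]))
```

Request:
jog_arm:
  claw: [100,100,100,100,100]
  travel:
    - [0,3,3.5]
    - [0,6,7.2]
    - [0,9,11]
    - [0,11.2,14]
    - [0,11.2,14]
  rot:
    - [0,0,0]
    - [0,0,0]
    - [0,0,0]
    - [0,0,0]
    - [0,0,0]

```text
t: 1.4
ee_pos: [0.5798, -0.3068, 0.4047]
ee_rot: [0.707, 0.037, 0.705, -0.036]
wrist_force: [-0.6, 0.2, -0.6]
grip_width: 0.0881
```

Request:
jog_arm:
  claw: [100,100]
  travel:
    - [0,0,0]
    - [0,0,0]
  rot:
    - [0,0,0]
    - [0,0,0]

```text
t: 1.57
ee_pos: [0.5762, -0.3092, 0.4042]
ee_rot: [0.706, 0.036, 0.707, -0.036]
wrist_force: [-0.9, -0.4, 0.5]
grip_width: 0.0879
```

```bash
cat >> h.py <<'E'
def wcam(arm,name):
    o=arm.get_obs();state(o);c=arm.camera("wrist")
    T=np.eye(4);T[:3,:3]=Rq(o["ee_rot"]).as_matrix();T[:3,3]=o["ee_pos"]
    c["wfc"]=T@c["tool_from_camera"]
    cv2.imwrite(f"pics/{name}.png",c["frame"][:,:,::-1]);np.savez(f"pics/{name}.npz",**c)
    return o,c
E
python3 - <<'E'
from h import *; from plant import arm
wcam(arm,"w1")
E
```

```text
t 1.57 gp [ 0.576  -0.3092  0.2409] xaxis [-1.2e-03  2.0e-04 -1.0e+00] jawyaw -5.89 F [-0.9 -0.4  0.5] w 0.0879 q [-0.51  0.47  1.56 -0.    1.11 -0.41]
```

View pics/w1.png

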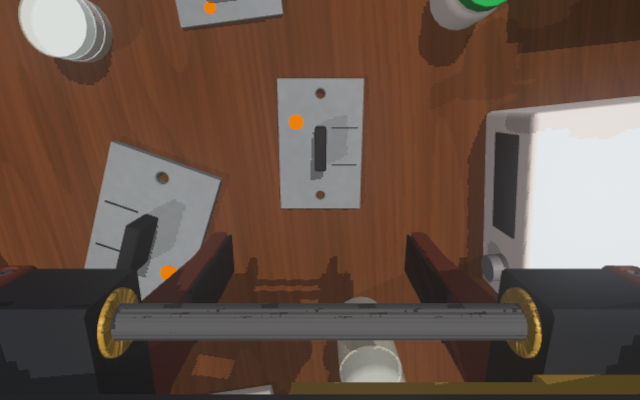

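The plate is at (320,145) in this view. Its holes are at (320,93) and (320,195), the spot at (296,122) and the bar at (320,148). I'll measure the outline, holes and spot.

```bash
cat >> h.py <<'E'
def blob(m,uv,rad=14):
    x0,y0=int(uv[0])-rad,int(uv[1])-rad
    w=m[y0:y0+2*rad+1,x0:x0+2*rad+1].astype(np.uint8)
    k,l,s,ce=cv2.connectedComponentsWithStats(w)
    j=min(range(1,k),key=lambda i:np.hypot(*(ce[i]-rad)))
    return ce[j]+[x0,y0],s[j,4]
E
python3 - <<'E'
from h import *
c=load("w1");hsv=cv2.cvtColor(c["frame"],cv2.COLOR_RGB2HSV);V=c["wfc"]
grey=(hsv[...,1]<60)&(hsv[...,2]>100)
W=cloud(c,V)
k,l=cv2.connectedComponents(grey.astype(np.uint8));ys,xs=np.where(l==l[105,345])
print(len(xs),"z",np.nanmedian(W[ys,xs,2]))
r=cv2.minAreaRect((pix2plane(c,np.c_[xs,ys],.008,V)[:,:2]*1e4).astype(np.float32));print("rect",r)
g=cv2.cvtColor(c["frame"],cv2.COLOR_RGB2GRAY)
hs=[]
for uv in[(320,93),(320,195)]:
    ce,a=blob(hsv[...,1]>75,uv,10);hs.append(pix2plane(c,ce,.008,V)[0]);print(ce,a,hs[-1])
d=hs[0]-hs[1];print("mid",(hs[0]+hs[1])/2,"dist",np.linalg.norm(d),"yaw",np.degrees(np.arctan2(d[1],d[0]))-90)
ce,a=blob((hsv[...,1]>150)&(hsv[...,0]<25)&(hsv[...,2]>180),(296,122));print("spot",ce,a,pix2plane(c,ce,.008,V)[0])
m=(W[...,2]>.034)&(W[...,2]<.046);m[:, :290]=0;m[:,350:]=0;m[:100]=0;m[200:]=0
print("bar top",m.sum(),np.nanmean(W[m],0))
E
```

```text
9751 z 0.006701487300512343
rect ((5794.5380859375, -2783.0283203125), (1398.062255859375, 904.5902709960938), 84.12459564208984)
[320.   93.5] 56 [ 0.58496816 -0.22395729  0.008     ]
[320.         194.36111111] 36 [ 0.57396026 -0.33190264  0.008     ]
mid [ 0.57946421 -0.27792997  0.008     ] dist 0.10850517446158452 yaw -5.822699156745912
spot [295.57058824 121.64705882] 170 [ 0.55616843 -0.24979284  0.008     ]
bar top 524 [ 0.57895713 -0.27738343  0.03846694]
```

Run:
```python
from h import *; from plant import arm
o=arm.get_obs();state(o);print(plan(o,[.5794,-.278,.032],-5.85))
```

```text
t 1.62 gp [ 0.5752 -0.3098  0.2409] xaxis [-1.3e-03  2.0e-04 -1.0e+00] jawyaw -5.94 F [ 0.5  0.1 -0.7] w 0.0878 q [-0.51  0.47  1.56 -0.    1.11 -0.41]
(array([20.89,  3.2 ,  0.09]), array([-0.09, -0.08, -0.01]))
```

Request:
jog_arm:
  claw: [100,100,100,100,100]
  travel:
    - [3.5,1,0]
    - [7,2,0.1]
    - [10.5,3.2,0.1]
    - [13.5,3.2,0.1]
    - [16,3.2,0.1]
  rot:
    - [0,0,0]
    - [0,0,0]
    - [0,0,0]
    - [0,0,0]
    - [0,0,0]

```text
t: 2.03
ee_pos: [0.5784, -0.2782, 0.2426]
ee_rot: [0.705, 0.037, 0.707, -0.037]
wrist_force: [-0.1, -0.4, -0.4]
grip_width: 0.0881
```

Request:
jog_arm:
  claw: [100,100,100,100]
  travel:
    - [1,0,0]
    - [1,0,0]
    - [1,0,0]
    - [1,0,0]
  rot:
    - [0,0,0]
    - [0,0,0]
    - [0,0,0]
    - [0,0,0]

```text
t: 2.37
ee_pos: [0.5808, -0.2787, 0.2365]
ee_rot: [0.707, 0.036, 0.705, -0.037]
wrist_force: [-0.1, 0.2, 0.3]
grip_width: 0.0878
```

Run:
```python
from h import *; from plant import arm
o,c=wcam(arm,"w2");print(plan(o,[.5794,-.278,.032],-5.85))
```

```text
t 2.37 gp [ 0.5812 -0.2789  0.0732] xaxis [ 0.0024 -0.0012 -1.    ] jawyaw -5.92 F [-0.1  0.2  0.3] w 0.0878 q [-0.47  0.66  1.67 -0.    0.8  -0.36]
(array([ 4.12,  0.06, -0.16]), array([-0.07,  0.14,  0.06]))
```

View pics/w2.png

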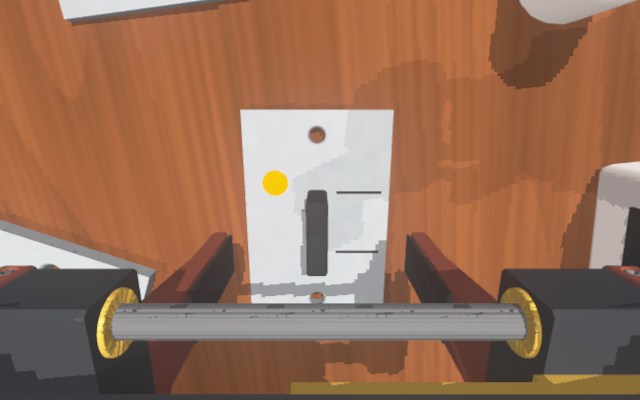

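The bar (317,233) sits between the fingers. I'll descend and grip.

Request:
jog_arm:
  claw: [100,100,100,100]
  travel:
    - [2,0,0]
    - [4,0.1,-0.1]
    - [4.1,0.1,-0.1]
    - [4.1,0.1,-0.1]
  rot:
    - [0,0,0]
    - [0,0,0]
    - [0,0,0]
    - [0,0,0]

```text
t: 2.75
ee_pos: [0.5796, -0.2766, 0.1942]
ee_rot: [0.706, 0.036, 0.706, -0.036]
wrist_force: [0.5, 0.0, 0.6]
grip_width: 0.0879
```

Request:
jog_arm:
  claw: [10,10,10,10,10]
  travel:
    - [0,0,0]
    - [0,0,0]
    - [0,0,0]
    - [0,0,0]
    - [0,0,0]
  rot:
    - [0,0,0]
    - [0,0,0]
    - [0,0,0]
    - [0,0,0]
    - [0,0,0]
  squeeze: 40

```text
t: 3.17
ee_pos: [0.5799, -0.2766, 0.1943]
ee_rot: [0.707, 0.036, 0.706, -0.036]
wrist_force: [0.1, 1.0, -0.0]
grip_width: 0.058
```

Request:
jog_arm:
  claw: [0,0,0,0,0]
  travel:
    - [0,0,0]
    - [0,0,0]
    - [0,0,0]
    - [0,0,0]
    - [0,0,0]
  rot:
    - [0,0,0]
    - [0,0,0]
    - [0,0,0]
    - [0,0,0]
    - [0,0,0]

```text
t: 3.58
ee_pos: [0.5796, -0.2765, 0.1936]
ee_rot: [0.706, 0.036, 0.706, -0.036]
wrist_force: [0.3, -0.1, -0.6]
grip_width: 0.0244
```

Run:
```python
from h import *; from plant import arm
o=arm.get_obs();state(o)
```

```text
t 3.58 gp [ 0.5796 -0.2765  0.0303] xaxis [-1.e-04  1.e-04 -1.e+00] jawyaw -5.84 F [ 0.3 -0.1 -0.6] w 0.0244 q [-0.46  0.73  1.68  0.    0.74 -0.36]
```

Request:
jog_arm:
  claw: [0,0,0,0,0]
  travel:
    - [0,0,0]
    - [0,0,0]
    - [0,0,0]
    - [0,0,0]
    - [0,0,0]
  rot:
    - [0,0,0]
    - [0,0,0]
    - [0,0,0]
    - [0,0,0]
    - [0,0,0]

```text
t: 4.0
ee_pos: [0.5797, -0.2765, 0.1937]
ee_rot: [0.706, 0.036, 0.706, -0.036]
wrist_force: [0.5, 0.3, -1.5]
grip_width: 0.0116
```

Request:
jog_arm:
  claw: [0,0,0,0,0]
  travel:
    - [-1,0,0]
    - [-4,0,0]
    - [-8,0,0]
    - [-12,0,0]
    - [-16,0,0]
  rot:
    - [0,0,0]
    - [0,0,0]
    - [0,0,0]
    - [0,0,0]
    - [0,0,0]

```text
t: 4.42
ee_pos: [0.5789, -0.2762, 0.3551]
ee_rot: [0.705, 0.036, 0.707, -0.036]
wrist_force: [0.6, -0.7, -4.6]
grip_width: 0.0118
```

Request:
jog_arm:
  claw: [0,0,0,0]
  travel:
    - [-3,0,0]
    - [-5,0,0]
    - [-5,0,0]
    - [-5,0,0]
  rot:
    - [0,0,0]
    - [0,0,0]
    - [0,0,0]
    - [0,0,0]

```text
t: 4.75
ee_pos: [0.5793, -0.2764, 0.4044]
ee_rot: [0.707, 0.036, 0.706, -0.036]
wrist_force: [-0.5, -0.1, -4.4]
grip_width: 0.0118
```

Run:
```python
from h import *; from plant import arm
o,c=wcam(arm,"w3");print(plan(o,[.5,.25,.24],-28))
```

```text
t 4.75 gp [ 0.5796 -0.2765  0.2411] xaxis [ 1.3e-03 -7.0e-04 -1.0e+00] jawyaw -5.84 F [-0.5 -0.1 -4.4] w 0.0118 q [-0.46  0.45  1.59 -0.    1.1  -0.36]
(array([  0.07,  51.56, -13.25]), array([2.216e+01, 8.000e-02, 1.000e-02]))
```

View pics/w3.png

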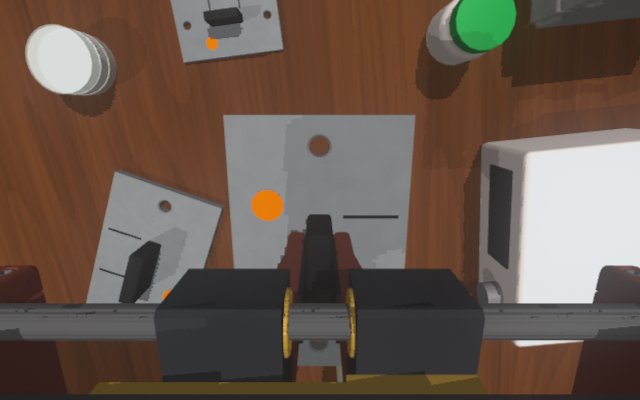

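The plate is held; its forward hole is at (319,146) and the spot at (267,205). I'll move to view B, placing the near pin in the clear strip ahead.

Run:
```python
from h import *; from plant import arm
o=arm.get_obs();print(plan(o,[.432,.178,.24],-27.9))
c=load("w3");V=c["tool_from_camera"];hsv=cv2.cvtColor(c["frame"],cv2.COLOR_RGB2HSV)
W=cloud(c,V)
pl=W[125:280,235:270].reshape(-1,3);print("plane x",np.nanmedian(pl[:,0]),"tilt",np.nanmedian(W[130,240:300,0]),np.nanmedian(W[250,240:260,0]),np.nanmedian(W[230,240:260,0]),np.nanmedian(W[230,370:400,0]))
def onx(uv,x):
    r=V[:3,:3]@[(uv[0]-c["cx"])/c["fx"],(uv[1]-c["cy"])/c["fy"],1];return V[:3,3]+r*((x-V[0,3])/r[0])
ho,a=blob(hsv[...,1]>60,(319,146),14);print(ho,a,onx(ho,.1856))
sp,a=blob((hsv[...,1]>150)&(hsv[...,0]<25)&(hsv[...,2]>180),(267,205),25);print(sp,a,onx(sp,.1856))
grey=(hsv[...,1]<60)&(hsv[...,2]>80)
for u in(230,300,340,408):
    col=grey[90:140,u];print(u,90+np.argmax(col),onx((u,90+np.argmax(col)-.5),.1856))
```

```text
(array([-1.000e-02,  4.369e+01, -1.924e+01]), array([ 2.206e+01, -1.000e-01, -2.000e-02]))
plane x 0.1867829955894408 tilt 0.1867654825568625 0.187101653349913 0.1869240694322154 0.18677393293494585
[318.81944444 145.28472222] 288 [ 0.1856      0.05409601 -0.00073118]
[266.92809587 204.86950732] 751 [ 0.1856      0.02463901 -0.02656204]
230 115 [ 0.1856      0.06828153 -0.04200666]
300 115 [ 0.1856      0.06829202 -0.00947983]
340 115 [0.1856     0.06829801 0.00910742]
408 115 [0.1856     0.06830819 0.04070658]
```

Request:
jog_arm:
  claw: [0,0,0,0,0]
  travel:
    - [0,3,-1.3]
    - [0,6.5,-2.9]
    - [0,10,-4.4]
    - [0,13.5,-6]
    - [0,17,-7.5]
  rot:
    - [5,0,0]
    - [10,0,0]
    - [15,0,0]
    - [20,0,0]
    - [22,0,0]

```text
t: 5.22
ee_pos: [0.5205, -0.0982, 0.4009]
ee_rot: [0.684, 0.172, 0.688, -0.172]
wrist_force: [0.8, -0.2, -4.1]
grip_width: 0.0117
```

Run:
```python
from h import *; from plant import arm
o=arm.get_obs();state(o);print(plan(o,[.432,.178,.24],-27.9))
```

```text
t 5.22 gp [ 0.5197 -0.098   0.2376] xaxis [-0.0052  0.0012 -1.    ] jawyaw -28.14 F [ 0.8 -0.2 -4.1] w 0.0117 q [-0.21  0.29  1.84  0.    1.02  0.28]
(array([ -0.16,  20.18, -20.83]), array([-0.24, -0.3 ,  0.08]))
```

Request:
jog_arm:
  claw: [0,0,0,0,0]
  travel:
    - [0,2.7,-2.7]
    - [0,5.4,-5.4]
    - [0,8,-8]
    - [0,10.8,-10.8]
    - [-0.1,13.5,-13.5]
  rot:
    - [0,0,0]
    - [0,0,0]
    - [0,0,0]
    - [0,0,0]
    - [0,0,0]

```text
t: 5.63
ee_pos: [0.4641, 0.0841, 0.4022]
ee_rot: [0.685, 0.17, 0.688, -0.171]
wrist_force: [1.0, -0.3, -4.1]
grip_width: 0.0119
```

Request:
jog_arm:
  claw: [0,0,0,0,0]
  travel:
    - [0,2.7,-2.7]
    - [0,5,-5.1]
    - [0,6.6,-7.2]
    - [0,6.6,-7.2]
    - [0,6.6,-7.2]
  rot:
    - [0,0,0]
    - [0,0,0]
    - [0,0,0]
    - [0,0,0]
    - [0,0,0]

```text
t: 6.05
ee_pos: [0.4319, 0.1755, 0.4026]
ee_rot: [0.685, 0.168, 0.688, -0.17]
wrist_force: [0.2, 0.3, -4.0]
grip_width: 0.0123
```

Run:
```python
from h import *; from plant import arm
o,c=wcam(arm,"w4");print(plan(o,[.4836,.275,.24],-27.9))
```

```text
t 6.05 gp [0.4312 0.1752 0.2393] xaxis [-0.004  -0.0017 -1.    ] jawyaw -27.66 F [ 0.2  0.3 -4. ] w 0.0123 q [ 0.36  0.19  1.97 -0.    0.98  0.84]
(array([-0.1 , 11.21, -0.04]), array([ 0.24, -0.16,  0.19]))
```

View pics/w4.png

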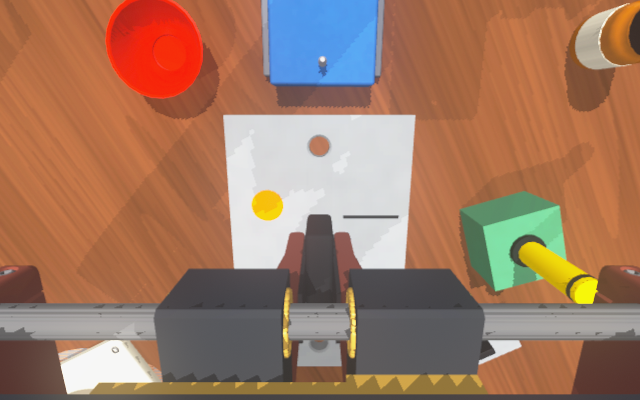

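The near pin is at (323,65). Moving to view A for the far pin.

Request:
jog_arm:
  claw: [0,0,0,0,0]
  travel:
    - [0,3.5,0]
    - [0,7,0]
    - [-0.1,10,0]
    - [-0.1,11.2,0]
    - [-0.1,11.2,0]
  rot:
    - [0,0,0]
    - [0,0,0]
    - [0,0,0]
    - [0,0,0]
    - [0,0,0]

```text
t: 6.52
ee_pos: [0.487, 0.2745, 0.4046]
ee_rot: [0.686, 0.17, 0.686, -0.17]
wrist_force: [0.3, -0.0, -4.3]
grip_width: 0.0116
```

Request:
jog_arm:
  claw: [0,0,0]
  travel:
    - [0,0,0]
    - [0,0,0]
    - [0,0,0]
  rot:
    - [0,0,0]
    - [0,0,0]
    - [0,0,0]

```text
t: 6.77
ee_pos: [0.485, 0.2722, 0.4052]
ee_rot: [0.686, 0.17, 0.687, -0.171]
wrist_force: [-1.0, -0.4, -4.5]
grip_width: 0.0116
```

Run:
```python
from h import *; from plant import arm
o,c=wcam(arm,"w5")
a=load("w4")["frame"][20:100,260:390];b=c["frame"][0:110,230:410]
cv2.imwrite("pics/c45.png",np.hstack([cv2.resize(a,(400,246),interpolation=2),cv2.resize(b,(400,246),interpolation=2)])[:,:,::-1])
```

```text
t 6.77 gp [0.4848 0.2721 0.2419] xaxis [-0.0014 -0.001  -1.    ] jawyaw -27.92 F [-1.  -0.4 -4.5] w 0.0116 q [ 0.49  0.32  1.78 -0.    1.04  0.98]
```

View pics/w5.png

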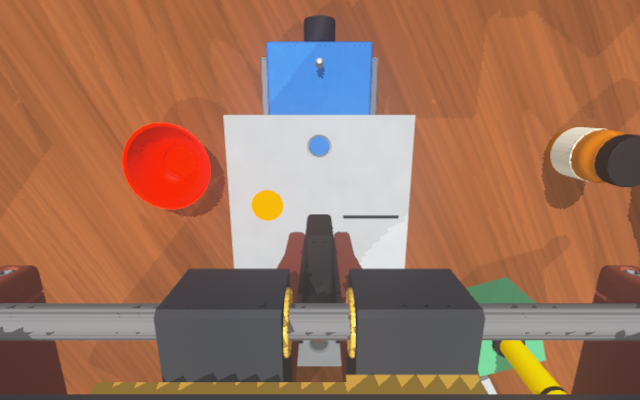

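View pics/c45.png

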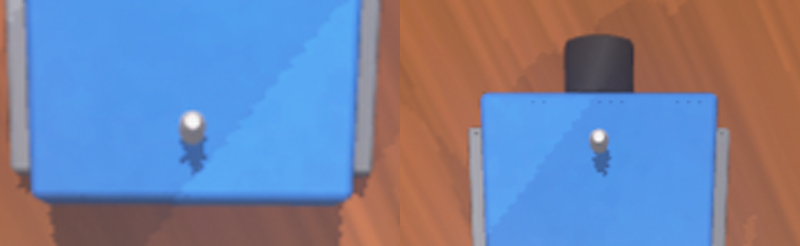

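Run:
```python
from h import *
res=[]
for n,uv in(("w4",(322,62)),("w5",(319,63))):
    c=load(n);V=c["wfc"];hsv=cv2.cvtColor(c["frame"],cv2.COLOR_RGB2HSV)
    m=(hsv[...,1]<110)
    ce,a=blob(m,uv,10);x0,y0=uv[0]-10,uv[1]-10
    ys,xs=np.where(m[y0:y0+21,x0:x0+21]);
    print(n,ce,a,"rows",ys.min()+y0,ys.max()+y0,"cols",xs.min()+x0,xs.max()+x0)
    br=(hsv[...,2]>235)&m; b2,a2=blob(br,uv,10);print(" bright",b2,a2)
    p=pix2plane(c,ce,.050,V)[0];q=pix2plane(c,b2,.060,V)[0];print(p,q)
    W=cloud(c,V);print(" topz",np.nanmedian(W[75:78,280:310,2]))
    # blue edges at row
    bl=(hsv[...,0]>95)&(hsv[...,0]<125)&(hsv[...,1]>120)
    for v in(50,60,80):
        w=np.where(bl[v,255:390])[0]+255;e=pix2plane(c,[(w.min()-.5,v),(w.max()+.5,v)],.04,V);print(v,w.min(),w.max(),e[:,:2].round(4).tolist(),np.linalg.norm(e[0]-e[1]).round(4))
    res.append((p,q))
for k in(0,1):
    a,b=res[0][k],res[1][k];d=b-a;print("mid",(a+b)/2,"dist",np.linalg.norm(d),"yaw",np.degrees(np.arctan2(d[1],d[0]))-90)
```

```text
w4 [322.025   60.8875] 80 rows 56 66 cols 318 326
 bright [322.   58.8] 10
[0.48432627 0.27294762 0.05      ] [0.48448172 0.27342955 0.06      ]
 topz 0.03854112364221304
50 269 375 [[0.4456, 0.3051], [0.5328, 0.2594]] 0.0984
60 270 374 [[0.4422, 0.2973], [0.5283, 0.2521]] 0.0973
80 270 373 [[0.4334, 0.282], [0.52, 0.2367]] 0.0978
w5 [319.1025641   62.58974359] 78 rows 57 68 cols 315 323
 bright [318.90909091  60.63636364] 11
[0.53598125 0.36990811 0.05      ] [0.53603245 0.37037065 0.06      ]
 topz 0.038843416243430434
50 267 371 [[0.4985, 0.4034], [0.5846, 0.3578]] 0.0974
60 267 371 [[0.4942, 0.3959], [0.5808, 0.35]] 0.0981
80 268 370 [[0.4861, 0.3802], [0.5724, 0.3345]] 0.0976
mid [0.51015376 0.32142786 0.05      ] dist 0.10986161679060878 yaw -28.046126142146726
mid [0.51025709 0.3219001  0.06      ] dist 0.10979551889263366 yaw -28.002874331724826
```

The pins are 109.8 mm apart, which agrees with the given 110. The seat is at (0.5105, 0.322) with yaw −28.0°. I'll move over it, stop just above the pins and look through the hole.

Run:
```python
from h import *; from plant import arm
o=arm.get_obs();state(o);print(plan(o,[.5114,.3225,.105],-28))
```

```text
t 6.82 gp [0.485  0.2723 0.2422] xaxis [-9.e-04 -7.e-04 -1.e+00] jawyaw -27.91 F [-0.2  0.6 -4.1] w 0.0121 q [ 0.49  0.32  1.78 -0.    1.04  0.98]
(array([ 1.371e+01,  5.670e+00, -1.000e-02]), array([ 0.09, -0.03,  0.06]))
```

Request:
jog_arm:
  claw: [0,0,0,0,0]
  travel:
    - [0,2.5,0]
    - [2.5,5,0]
    - [6,5.7,0]
    - [9.5,5.7,0]
    - [12,5.7,0]
  rot:
    - [0,0,0]
    - [0,0,0]
    - [0,0,0]
    - [0,0,0]
    - [0,0,0]

```text
t: 7.23
ee_pos: [0.5114, 0.3234, 0.2833]
ee_rot: [0.686, 0.17, 0.687, -0.171]
wrist_force: [-1.6, -0.3, -3.5]
grip_width: 0.0116
```

Request:
jog_arm:
  claw: [0,0,0,0]
  travel:
    - [1.5,0,0]
    - [1.7,0,0]
    - [1.7,0,0]
    - [1.7,0,0]
  rot:
    - [0,0,0]
    - [0,0,0]
    - [0,0,0]
    - [0,0,0]

```text
t: 7.57
ee_pos: [0.5126, 0.324, 0.2698]
ee_rot: [0.687, 0.171, 0.686, -0.17]
wrist_force: [-0.0, -0.2, -4.0]
grip_width: 0.0116
```

Run:
```python
from h import *; from plant import arm
o,c=wcam(arm,"w6");print(plan(o,[.5114,.3225,.0703],-28))
cv2.imwrite("pics/c6.png",cv2.resize(c["frame"][90:230,210:430],None,fx=3.5,fy=3.5,interpolation=2)[:,:,::-1])
```

```text
t 7.57 gp [0.5128 0.3241 0.1065] xaxis [ 1.4e-03  8.0e-04 -1.0e+00] jawyaw -27.86 F [-0.  -0.2 -4. ] w 0.0116 q [ 0.54  0.57  1.75 -0.    0.82  1.03]
(array([ 3.62, -0.19, -0.04]), array([ 0.14,  0.05, -0.08]))
```

View pics/c6.png

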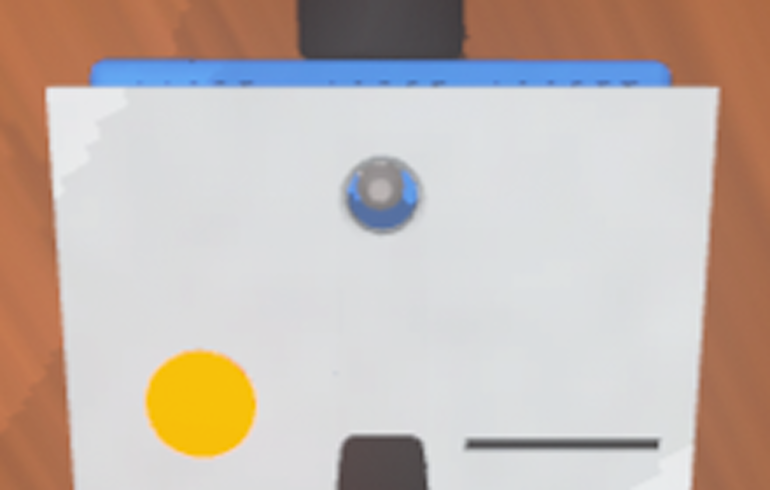

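Run:
```python
from h import *; from plant import arm
c=load("w6");V=c["tool_from_camera"];o=arm.get_obs()
def onx(uv,x):
    r=V[:3,:3]@[(uv[0]-c["cx"])/c["fx"],(uv[1]-c["cy"])/c["fy"],1];return V[:3,3]+r*((x-V[0,3])/r[0])
z=o["ee_pos"][2]
print("hole",onx((319.1,145.4),.1856),"hole pred",.1856)
print("tip",onx((318.6,144.0),z-.060))
```

```text
hole [ 0.1856      0.05377653 -0.00056125] hole pred 0.1856
tip [ 0.21033627  0.05194114 -0.0008118 ]
```

Both the prediction and the look-through agree that a shift of −1.9 mm along tool y is needed. I'll correct that and descend.

Request:
jog_arm:
  claw: [0,0,0,0,0]
  travel:
    - [0,-0.19,-0.03]
    - [0,-0.19,-0.03]
    - [0.8,-0.19,-0.03]
    - [1.6,-0.19,-0.03]
    - [2.0,-0.19,-0.03]
  rot:
    - [-0.1,0,0]
    - [-0.1,0,0]
    - [-0.1,0,0]
    - [-0.1,0,0]
    - [-0.1,0,0]

```text
t: 8.03
ee_pos: [0.5106, 0.3223, 0.2476]
ee_rot: [0.686, 0.169, 0.687, -0.17]
wrist_force: [1.3, 0.2, -2.3]
grip_width: 0.0118
```

Run:
```python
from h import *; from plant import arm
o,c=wcam(arm,"w7");print(plan(o,[.5114,.3225,.0703],-28))
cv2.imwrite("pics/c7.png",cv2.resize(c["frame"][90:230,210:430],None,fx=3.5,fy=3.5,interpolation=2)[:,:,::-1])
```

```text
t 8.03 gp [0.5105 0.3223 0.0843] xaxis [-9.e-04 -5.e-04 -1.e+00] jawyaw -27.74 F [ 1.3  0.2 -2.3] w 0.0118 q [0.54 0.6  1.76 0.   0.78 1.03]
(array([1.4 , 0.05, 0.06]), array([ 0.26, -0.03,  0.05]))
```

View pics/c7.png

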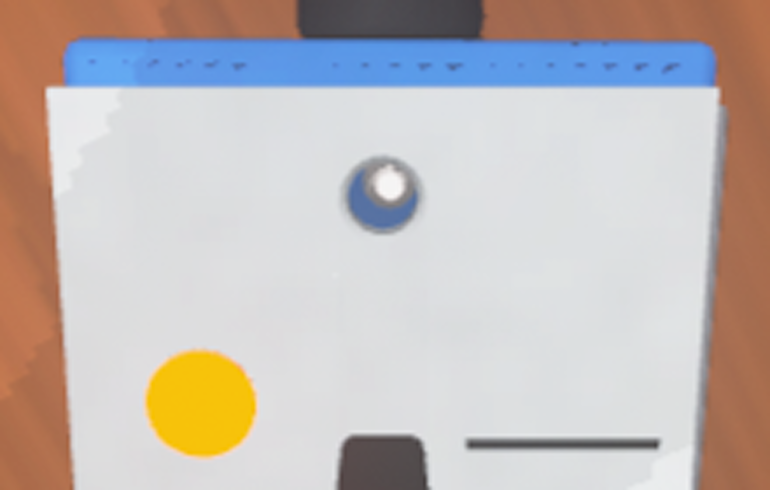

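Request:
jog_arm:
  claw: [0,0,0,0,0]
  travel:
    - [0,0.1,0.08]
    - [0,0.1,0.08]
    - [0,0.1,0.08]
    - [0.3,0.1,0.08]
    - [0.5,0.1,0.08]
  rot:
    - [0.25,0,0]
    - [0.25,0,0]
    - [0.25,0,0]
    - [0.25,0,0]
    - [0.25,0,0]

```text
t: 8.5
ee_pos: [0.5121, 0.3231, 0.2436]
ee_rot: [0.686, 0.171, 0.686, -0.171]
wrist_force: [0.0, -0.2, -3.4]
grip_width: 0.0119
```

Run:
```python
from h import *; from plant import arm
o,c=wcam(arm,"w8");print(plan(o,[.5114,.3225,.0703],-28))
cv2.imwrite("pics/c8.png",cv2.resize(c["frame"][90:230,210:430],None,fx=3.5,fy=3.5,interpolation=2)[:,:,::-1])
```

```text
t 8.5 gp [0.5121 0.3231 0.0803] xaxis [ 1.e-04  1.e-04 -1.e+00] jawyaw -27.99 F [ 0.  -0.2 -3.4] w 0.0119 q [0.54 0.61 1.76 0.   0.77 1.03]
(array([ 1.  , -0.08, -0.04]), array([ 0.01,  0.  , -0.01]))
```

View pics/c8.png

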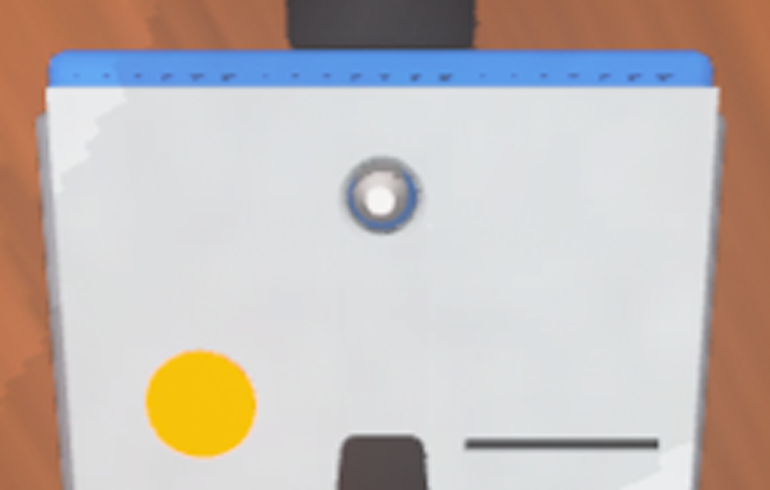

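Request:
jog_arm:
  claw: [0,0,0,0,0]
  travel:
    - [0,-0.07,-0.02]
    - [0.2,-0.07,-0.02]
    - [0.5,-0.07,-0.02]
    - [0.8,-0.07,-0.02]
    - [0.95,-0.07,-0.02]
  rot:
    - [0,0,0]
    - [0,0,0]
    - [0,0,0]
    - [0,0,0]
    - [0,0,0]

```text
t: 8.97
ee_pos: [0.5115, 0.3225, 0.2337]
ee_rot: [0.686, 0.171, 0.686, -0.171]
wrist_force: [-0.3, 0.7, -4.9]
grip_width: 0.0118
```

Run:
```python
from h import *; from plant import arm
o,c=wcam(arm,"w9");print(plan(o,[.5114,.3225,.0703],-28))
cv2.imwrite("pics/c9.png",cv2.resize(c["frame"][90:230,210:430],None,fx=3.5,fy=3.5,interpolation=2)[:,:,::-1])
```

```text
t 8.97 gp [0.5114 0.3224 0.0704] xaxis [-4.e-04 -2.e-04 -1.e+00] jawyaw -27.99 F [-0.3  0.7 -4.9] w 0.0118 q [0.54 0.63 1.76 0.   0.75 1.03]
(array([ 0.01, -0.  , -0.01]), array([ 0.01, -0.01,  0.02]))
```

View pics/c9.png

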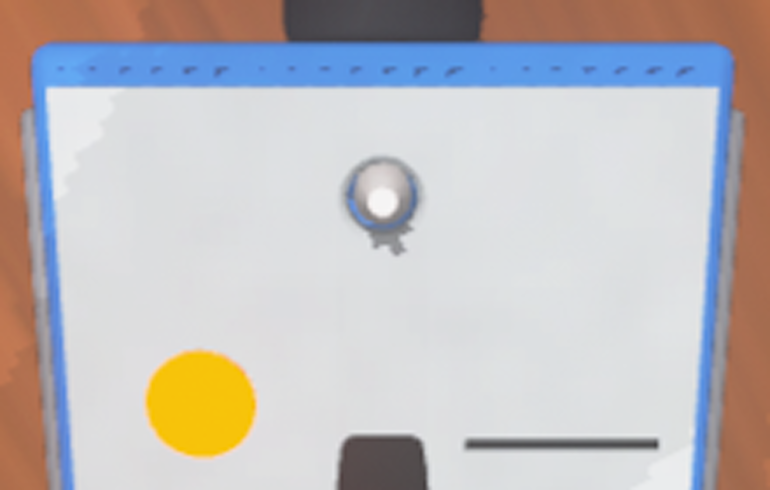

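The pin stands through the hole. I'll ease down until contact.

Request:
jog_arm:
  claw: [0,0,0]
  travel:
    - [0.1,0,0]
    - [0.1,0,0]
    - [0.1,0,0]
  rot:
    - [0,0,0]
    - [0,0,0]
    - [0,0,0]

```text
t: 9.27
ee_pos: [0.5116, 0.3225, 0.2336]
ee_rot: [0.686, 0.171, 0.686, -0.171]
wrist_force: [-3.2, -0.7, 2.6]
grip_width: 0.0118
```

Request:
jog_arm:
  claw: [0,0,0]
  travel:
    - [0.1,0,0]
    - [0.1,0,0]
    - [0.1,0,0]
  rot:
    - [0,0,0]
    - [0,0,0]
    - [0,0,0]

```text
t: 9.52
ee_pos: [0.5116, 0.3225, 0.2336]
ee_rot: [0.686, 0.171, 0.686, -0.171]
wrist_force: [-5.1, -3.9, 13.3]
grip_width: 0.0121
```

There's firm contact with no further travel, so the plate is flush. Releasing and lifting off.

Request:
jog_arm:
  claw: [100,100,100,100,100]
  travel:
    - [-0.15,0,0]
    - [-0.15,0,0]
    - [-0.15,0,0]
    - [-0.15,0,0]
    - [-0.15,0,0]
  rot:
    - [0,0,0]
    - [0,0,0]
    - [0,0,0]
    - [0,0,0]
    - [0,0,0]

```text
t: 9.93
ee_pos: [0.5117, 0.3226, 0.2335]
ee_rot: [0.686, 0.171, 0.686, -0.171]
wrist_force: [-0.4, -0.2, -0.2]
grip_width: 0.0418
```

Request:
jog_arm:
  claw: [100,100,100,100,100]
  travel:
    - [-1,0,0]
    - [-4,0,0]
    - [-8,0,0]
    - [-12,-2,0]
    - [-15.5,-5,0]
  rot:
    - [0,0,0]
    - [0,0,0]
    - [0,0,0]
    - [0,0,0]
    - [0,0,0]

```text
t: 10.35
ee_pos: [0.491, 0.2834, 0.386]
ee_rot: [0.687, 0.171, 0.685, -0.17]
wrist_force: [1.3, -0.0, 0.5]
grip_width: 0.0751
```

Request:
jog_arm:
  claw: [100,100,100]
  travel:
    - [-1.5,0,0]
    - [-1.5,0,0]
    - [-1.5,0,0]
  rot:
    - [0,0,0]
    - [0,0,0]
    - [0,0,0]

```text
t: 10.6
ee_pos: [0.4905, 0.2825, 0.3993]
ee_rot: [0.687, 0.172, 0.685, -0.17]
wrist_force: [-0.2, -0.1, -0.7]
grip_width: 0.0876
```

Run:
```python
from h import *; from plant import arm
o,c=wcam(arm,"w10")
V=c["wfc"];W=cloud(c,V)
```

```text
t 10.6 gp [0.4909 0.2828 0.236 ] xaxis [ 0.0026  0.0016 -1.    ] jawyaw -28.01 F [-0.2 -0.1 -0.7] w 0.0876 q [0.5  0.34 1.77 0.   1.03 0.99]
```

View pics/w10.png

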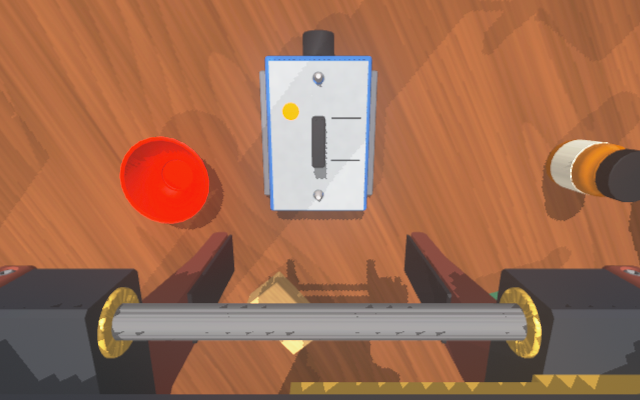

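Both pins, (318,77) and (318,195), stand through the plate on the stage. I'll check flatness and the spot position, then move to look at the probe.

Run:
```python
from h import *; from plant import arm
c=load("w10");V=c["wfc"];W=cloud(c,V);hsv=cv2.cvtColor(c["frame"],cv2.COLOR_RGB2HSV)
for n,s in dict(UL=np.s_[62:72,275:295],UR=np.s_[62:72,345:362],LL=np.s_[190:205,280:300],LR=np.s_[190:205,340:358]).items():print(n,np.nanmedian(W[s][...,2]).round(4))
sp,a=blob((hsv[...,1]>150)&(hsv[...,0]<30)&(hsv[...,2]>180),(290,111),15);print("spot",sp,a,pix2plane(c,sp,.048,V)[0])
g=[]
for uv in((318,77),(318,195)):
    b,a=blob((hsv[...,2]<150),uv,8);print(b,a)
o=arm.get_obs();print(plan(o,[.547,-.033,.24],-28))
```

```text
UL 0.0466
UR 0.0467
LL 0.0468
LR 0.0468
spot [290.24882629 111.00469484] 213 [0.49933639 0.35608548 0.048     ]
[318.47619048  79.73809524] 42
[320.85714286 197.28571429] 7
(array([ -0.54, -25.21,  19.82]), array([ 0.01,  0.01, -0.03]))
```

Request:
jog_arm:
  claw: [100,100,100,100,100]
  travel:
    - [-0.5,-3,2.3]
    - [-0.5,-6,4.7]
    - [-0.5,-9,7.1]
    - [-0.5,-12,9.5]
    - [-0.5,-15,11.9]
  rot:
    - [0,0,0]
    - [0,0,0]
    - [0,0,0]
    - [0,0,0]
    - [0,0,0]

```text
t: 11.07
ee_pos: [0.525, 0.093, 0.401]
ee_rot: [0.685, 0.17, 0.687, -0.171]
wrist_force: [-0.3, 0.1, -0.5]
grip_width: 0.0878
```

Request:
jog_arm:
  claw: [100,100,100,100,100]
  travel:
    - [0,-3,2.3]
    - [0,-6,4.7]
    - [0,-9,7.1]
    - [0,-10.2,7.9]
    - [0,-10.2,7.9]
  rot:
    - [0,0,0]
    - [0,0,0]
    - [0,0,0]
    - [0,0,0]
    - [0,0,0]

```text
t: 11.48
ee_pos: [0.5473, -0.0356, 0.4009]
ee_rot: [0.685, 0.172, 0.687, -0.173]
wrist_force: [0.5, -0.3, -0.0]
grip_width: 0.0874
```

Request:
jog_arm:
  claw: [100,100]
  travel:
    - [0,0,0]
    - [0,0,0]
  rot:
    - [0,0,0]
    - [0,0,0]

```text
t: 11.65
ee_pos: [0.5468, -0.0321, 0.4017]
ee_rot: [0.685, 0.171, 0.687, -0.171]
wrist_force: [-0.7, 0.9, 0.0]
grip_width: 0.088
```

Run:
```python
from h import *; from plant import arm
o,c=wcam(arm,"w11")
```

```text
t 11.65 gp [ 0.5464 -0.032   0.2384] xaxis [-2.4e-03  5.0e-04 -1.0e+00] jawyaw -27.97 F [-0.7  0.9  0. ] w 0.088 q [-0.08  0.31  1.8   0.    1.03  0.41]
```

View pics/w11.png

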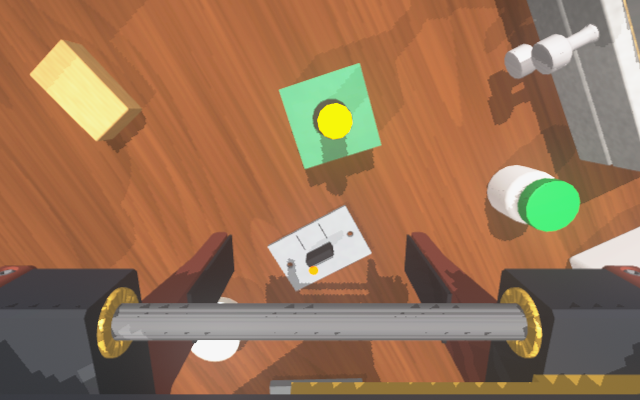

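The probe's top is at (335,120), on the holder centred near (330,117).

Run:
```python
from h import *; from plant import arm
c=load("w11");V=c["wfc"];W=cloud(c,V);hsv=cv2.cvtColor(c["frame"],cv2.COLOR_RGB2HSV)
ce,a=blob((hsv[...,1]>150)&(abs(hsv[...,0].astype(int)-30)<6)&(hsv[...,2]>150),(335,120),30)
print(ce,a,"r",np.sqrt(a/np.pi))
p=pix2plane(c,ce,.146,V)[0];print(p,W[120,335])
gr=((abs(hsv[...,0].astype(int)-73)<15)&(hsv[...,1]>70)&(abs(W[...,2]-.06)<.008)).astype(np.uint8);gr[:, :250]=0;gr[:,420:]=0
ys,xs=np.where(gr);print(cv2.minAreaRect((pix2plane(c,np.c_[xs,ys],.06,V)[:,:2]*1000).astype(np.float32)))
o=arm.get_obs();state(o);print(plan(o,[p[0],p[1],.107],-28))
```

```text
[334.4287169  120.67922607] 982 r 17.679940843579836
[0.5841835  0.01892553 0.146     ] [0.58474031 0.01909554 0.14514238]
((583.9510498046875, 18.666454315185547), (74.13074493408203, 74.14642333984375), 79.46558380126953)
t 11.7 gp [ 0.5465 -0.0317  0.2387] xaxis [-1.8e-03  4.0e-04 -1.0e+00] jawyaw -27.92 F [ 0.6 -0.1  0.3] w 0.0879 q [-0.08  0.31  1.8   0.    1.03  0.41]
(array([13.17,  6.23,  0.95]), array([ 0.08, -0.1 ,  0.03]))
```

Request:
jog_arm:
  claw: [100,100,100,100,100]
  travel:
    - [0,3.5,0.6]
    - [0,6.2,1]
    - [3,6.2,1]
    - [6,6.2,1]
    - [9,6.2,1]
  rot:
    - [0,0,0]
    - [0,0,0]
    - [0,0,0]
    - [0,0,0]
    - [0,0,0]

```text
t: 12.12
ee_pos: [0.5849, 0.0195, 0.3122]
ee_rot: [0.687, 0.17, 0.686, -0.17]
wrist_force: [0.5, -0.1, 0.5]
grip_width: 0.0878
```

Request:
jog_arm:
  claw: [100,100,100,100]
  travel:
    - [2,0,0]
    - [4,0,0]
    - [4,0,0]
    - [4,0,0]
  rot:
    - [0,0,0]
    - [0,0,0]
    - [0,0,0]
    - [0,0,0]

```text
t: 12.45
ee_pos: [0.5844, 0.0184, 0.2721]
ee_rot: [0.685, 0.17, 0.687, -0.171]
wrist_force: [0.0, 0.2, -0.5]
grip_width: 0.0878
```

Run:
```python
from h import *; from plant import arm
o,c=wcam(arm,"w12");print(plan(o,[.5844,.0188,.107],-28))
```

```text
t 12.45 gp [0.5839 0.0184 0.1088] xaxis [-2.8e-03  1.0e-04 -1.0e+00] jawyaw -27.89 F [ 0.   0.2 -0.5] w 0.0878 q [0.01 0.55 1.8  0.   0.8  0.5 ]
(array([ 0.18,  0.03, -0.02]), array([ 0.11, -0.14,  0.07]))
```

View pics/w12.png

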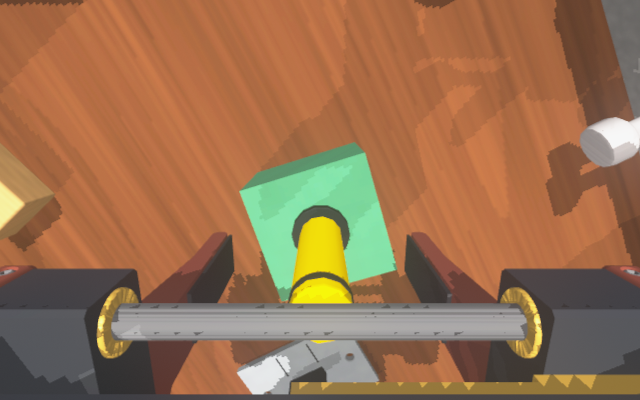

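The probe is centred between the fingers (320,260), so I'll grip it.

Request:
jog_arm:
  claw: [0,0,0,0,0]
  travel:
    - [0.1,0,0]
    - [0.1,0,0]
    - [0.1,0,0]
    - [0.1,0,0]
    - [0.1,0,0]
  rot:
    - [0,0,0]
    - [0,0,0]
    - [0,0,0]
    - [0,0,0]
    - [0,0,0]

```text
t: 12.92
ee_pos: [0.585, 0.0171, 0.2726]
ee_rot: [0.686, 0.171, 0.686, -0.171]
wrist_force: [0.7, -0.9, -0.2]
grip_width: 0.0582
```

Request:
jog_arm:
  claw: [0,0,0,0,0]
  travel:
    - [0,0,0]
    - [0,0,0]
    - [0,0,0]
    - [0,0,0]
    - [0,0,0]
  rot:
    - [0,0,0]
    - [0,0,0]
    - [0,0,0]
    - [0,0,0]
    - [0,0,0]

```text
t: 13.33
ee_pos: [0.5848, 0.0171, 0.2719]
ee_rot: [0.686, 0.171, 0.686, -0.171]
wrist_force: [-2.6, -0.0, 3.2]
grip_width: 0.0248
```

Request:
jog_arm:
  claw: [0,0,0,0]
  travel:
    - [0,0,0]
    - [0,0,0]
    - [0,0,0]
    - [0,0,0]
  rot:
    - [0,0,0]
    - [0,0,0]
    - [0,0,0]
    - [0,0,0]

```text
t: 13.67
ee_pos: [0.5848, 0.0172, 0.2719]
ee_rot: [0.686, 0.171, 0.686, -0.171]
wrist_force: [0.2, -0.0, -0.6]
grip_width: 0.0234
```

Run:
```python
from h import *; from plant import arm
state(arm.get_obs())
```

```text
t 13.67 gp [0.5847 0.0172 0.1086] xaxis [-3.e-04  0.e+00 -1.e+00] jawyaw -27.99 F [ 0.2 -0.  -0.6] w 0.0234 q [0.01 0.55 1.8  0.   0.8  0.5 ]
```

Gripped at 23.4 mm. Lifting straight up.

Request:
jog_arm:
  claw: [0,0,0,0,0]
  travel:
    - [-1,0,0]
    - [-3,0,0]
    - [-6.5,0,0]
    - [-10,0,0]
    - [-13,0,0]
  rot:
    - [0,0,0]
    - [0,0,0]
    - [0,0,0]
    - [0,0,0]
    - [0,0,0]

```text
t: 14.08
ee_pos: [0.5848, 0.0172, 0.4046]
ee_rot: [0.686, 0.171, 0.686, -0.171]
wrist_force: [0.4, -0.5, -2.0]
grip_width: 0.0234
```

Request:
jog_arm:
  claw: [0,0,0]
  travel:
    - [0,0,0]
    - [0,0,0]
    - [0,0,0]
  rot:
    - [0,0,0]
    - [0,0,0]
    - [0,0,0]

```text
t: 14.33
ee_pos: [0.5843, 0.0171, 0.4016]
ee_rot: [0.686, 0.171, 0.686, -0.171]
wrist_force: [0.4, 0.2, -1.7]
grip_width: 0.0235
```

Run:
```python
from h import *; from plant import arm
o,c=wcam(arm,"w13");print(plan(o,[.4995,.3565,.2],-28))
```

```text
t 14.33 gp [0.5842 0.0171 0.2383] xaxis [-9.e-04 -0.e+00 -1.e+00] jawyaw -27.99 F [ 0.4  0.2 -1.7] w 0.0235 q [ 0.01  0.37  1.72 -0.    1.05  0.5 ]
(array([  3.83,  25.99, -23.41]), array([ 0.01, -0.04,  0.02]))
```

View pics/w13.png

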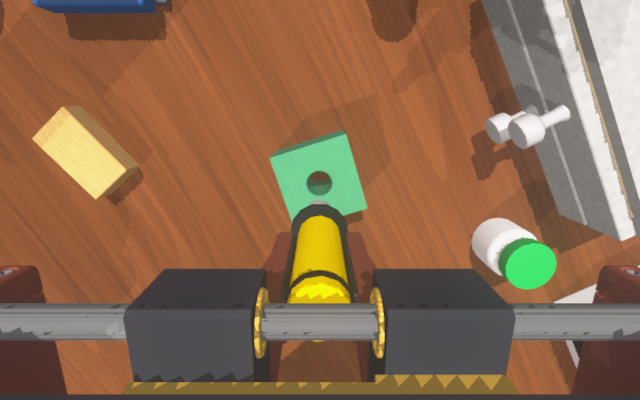

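The probe is out, and the empty hole shows at (319,183). Moving toward the spot.

Request:
jog_arm:
  claw: [0,0,0,0,0]
  travel:
    - [0,2.5,-2.3]
    - [0,5.2,-4.7]
    - [0,7.9,-7.1]
    - [0,10.6,-9.5]
    - [0,13.3,-12]
  rot:
    - [0,0,0]
    - [0,0,0]
    - [0,0,0]
    - [0,0,0]
    - [0,0,0]

```text
t: 14.8
ee_pos: [0.5403, 0.1921, 0.3999]
ee_rot: [0.685, 0.171, 0.687, -0.172]
wrist_force: [0.4, 0.1, -1.2]
grip_width: 0.0236
```

Request:
jog_arm:
  claw: [0,0,0,0,0]
  travel:
    - [0,2.7,-2.4]
    - [0,5.4,-4.8]
    - [0,8.1,-7.2]
    - [0,10.8,-9.6]
    - [0,12.7,-11.4]
  rot:
    - [0,0,0]
    - [0,0,0]
    - [0,0,0]
    - [0,0,0]
    - [0,0,0]

```text
t: 15.22
ee_pos: [0.4989, 0.3589, 0.3998]
ee_rot: [0.685, 0.17, 0.687, -0.171]
wrist_force: [0.3, 0.4, -2.3]
grip_width: 0.0236
```

Request:
jog_arm:
  claw: [0,0,0,0]
  travel:
    - [0,0,0]
    - [0,0,0]
    - [0,0,0]
    - [0,0,0]
  rot:
    - [0,0,0]
    - [0,0,0]
    - [0,0,0]
    - [0,0,0]

```text
t: 15.55
ee_pos: [0.5004, 0.3554, 0.401]
ee_rot: [0.686, 0.171, 0.686, -0.172]
wrist_force: [-0.1, -0.6, -2.0]
grip_width: 0.0236
```

Run:
```python
from h import *; from plant import arm
o,c=wcam(arm,"w14");print(plan(o,[.4995,.3565,.165],-28))
```

```text
t 15.55 gp [0.5002 0.3552 0.2377] xaxis [-0.0016 -0.0014 -1.    ] jawyaw -28.05 F [-0.1 -0.6 -2. ] w 0.0236 q [ 0.6   0.41  1.66 -0.    1.07  1.09]
(array([ 7.27,  0.07, -0.13]), array([-0.05, -0.04,  0.11]))
```

View pics/w14.png

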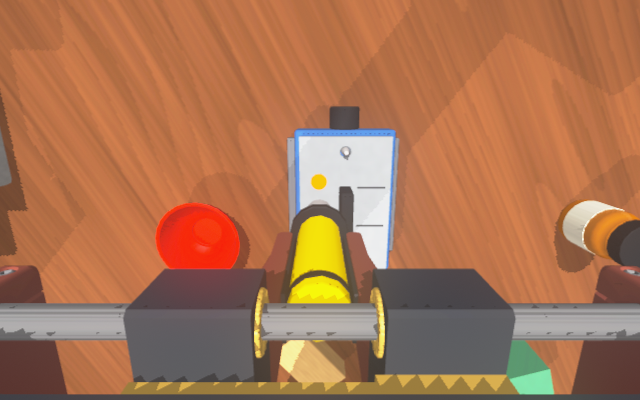

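Run:
```python
from h import *; from plant import arm
c=load("w14");V=c["tool_from_camera"];hsv=cv2.cvtColor(c["frame"],cv2.COLOR_RGB2HSV)
def onx(uv,x):
    r=V[:3,:3]@[(uv[0]-c["cx"])/c["fx"],(uv[1]-c["cy"])/c["fy"],1];return V[:3,3]+r*((x-V[0,3])/r[0])
sp,a=blob((hsv[...,1]>150)&(hsv[...,0]<30)&(hsv[...,2]>180),(319,182),15)
print(sp,a,onx(sp,.401-.048),"world",pix2plane(c,sp,.048,c["wfc"])[0])
# probe collar edges / handle columns
ye=(hsv[...,1]>150)&(abs(hsv[...,0].astype(int)-28)<8)
for v in(225,240,260):
    w=np.where(ye[v,280:360])[0]+280;print(v,w.min(),w.max())
    print(onx(((w.min()+w.max())/2,v),.12))
d=cloud(c,V);print("collar/nose",d[207:214,319])
```

```text
[318.37142857 181.50857143] 175 [ 0.353       0.00085229 -0.00110417] world [0.49931059 0.35617064 0.048     ]
225 301 336
[ 0.12        0.03663304 -0.000791  ]
240 297 340
[ 0.12        0.03175654 -0.00079095]
260 294 343
[ 0.12        0.02506614 -0.00079087]
collar/nose [[ 0.20698603  0.01706979 -0.00057866]
 [ 0.20735968  0.01637279 -0.00057816]
 [ 0.20754981  0.01572695 -0.00057779]
 [ 0.20785078  0.01504572 -0.00057734]
 [ 0.20616696  0.01496322 -0.00057833]
 [ 0.20724492  0.01404462 -0.00057732]
 [ 0.20674305  0.01360712 -0.00057745]]
```

The spot lies within 1 mm of the probe axis. Descending to just above it.

Request:
jog_arm:
  claw: [0,0,0,0,0]
  travel:
    - [2,0,0]
    - [4.5,0,-0.05]
    - [6.5,0,-0.05]
    - [7.3,0,-0.05]
    - [7.3,0,-0.05]
  rot:
    - [0,0,0]
    - [0,0,0]
    - [0,0,0]
    - [0,0,0]
    - [0,0,0]

```text
t: 16.02
ee_pos: [0.4996, 0.3555, 0.3269]
ee_rot: [0.685, 0.17, 0.687, -0.173]
wrist_force: [0.6, 0.3, -1.9]
grip_width: 0.0234
```

Request:
jog_arm:
  claw: [0,0]
  travel:
    - [0,0,0]
    - [0,0,0]
  rot:
    - [0,0,0]
    - [0,0,0]

```text
t: 16.18
ee_pos: [0.5005, 0.3568, 0.3303]
ee_rot: [0.687, 0.172, 0.686, -0.171]
wrist_force: [-0.0, 0.1, -2.1]
grip_width: 0.0234
```

Run:
```python
from h import *; from plant import arm
o,c=wcam(arm,"w15");print(plan(o,[.4996,.3553,.1436],-28))
c=arm.camera("scene");M=c["view"]
p=M@[.5,.356,.06,1];u=c["fx"]*p[0]/p[2]+c["cx"];v=c["fy"]*p[1]/p[2]+c["cy"];print(u,v)
u,v=int(u),int(v);cv2.imwrite("pics/s15.png",cv2.resize(c["frame"][v-60:v+40,u-60:u+60],None,fx=6,fy=6,interpolation=2)[:,:,::-1])
```

```text
t 16.18 gp [0.5008 0.357  0.167 ] xaxis [ 0.0017  0.0012 -1.    ] jawyaw -28.02 F [-0.   0.1 -2.1] w 0.0234 q [ 0.6   0.5   1.71 -0.    0.94  1.09]
(array([ 2.34, -0.18, -0.01]), array([-0.02,  0.06, -0.1 ]))
414.7932558127464 330.7330439700397
```

View pics/s15.png

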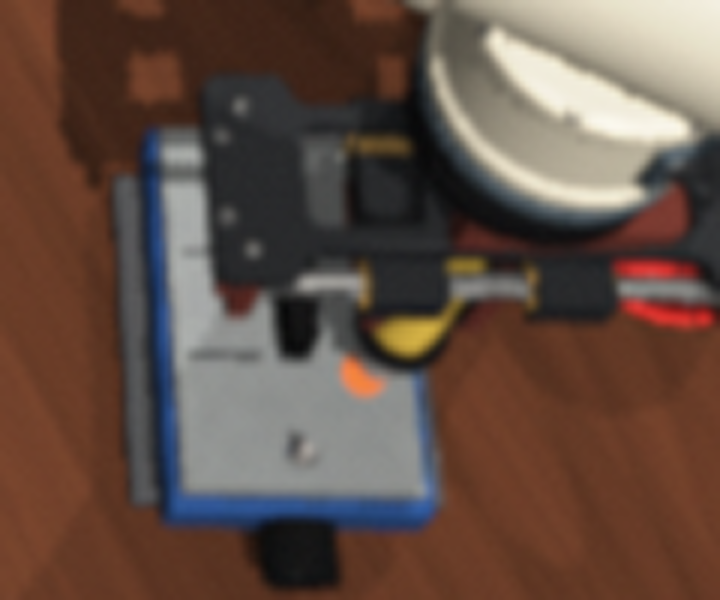

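View pics/w15.png

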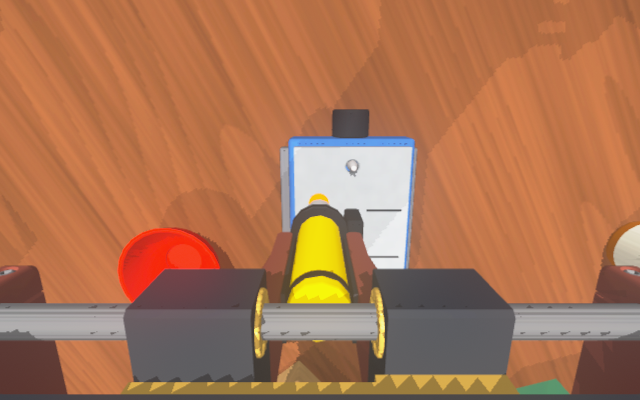

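The spot pokes out ahead of the collar at (318,199), in line with the probe; the tip itself is hidden. I'll correct 1.8 mm in tool y and go down to the contact level.

Request:
jog_arm:
  claw: [0,0,0,0,0]
  travel:
    - [0,-0.18,0]
    - [0.5,-0.18,0]
    - [1,-0.18,0]
    - [1.5,-0.18,0]
    - [1.7,-0.18,0]
  rot:
    - [0,0,0]
    - [0,0,0]
    - [0,0,0]
    - [0,0,0]
    - [0,0,0]

```text
t: 16.7
ee_pos: [0.4987, 0.3551, 0.3109]
ee_rot: [0.686, 0.171, 0.686, -0.171]
wrist_force: [-0.6, 0.4, -0.1]
grip_width: 0.0236
```

Request:
jog_arm:
  claw: [0,0,0]
  travel:
    - [0,0,0]
    - [0,0,0]
    - [0,0,0]
  rot:
    - [0,0,0]
    - [0,0,0]
    - [0,0,0]

```text
t: 16.95
ee_pos: [0.499, 0.3553, 0.3119]
ee_rot: [0.686, 0.171, 0.686, -0.171]
wrist_force: [-0.1, -0.6, -1.3]
grip_width: 0.0234
```

Run:
```python
from h import *; from plant import arm
o,c=wcam(arm,"w16");print(plan(o,[.4996,.3553,.1436],-28))
W=cloud(c,c["wfc"]);print(np.nanmedian(W[180:230,385:400,2]))
for i in range(6): arm.camera("scene");o=arm.get_obs();print(np.round(o["ee_pos"],4),np.round(o["wrist_force"],2))
```

```text
t 16.95 gp [0.499  0.3553 0.1486] xaxis [-1.e-04 -1.e-04 -1.e+00] jawyaw -27.99 F [-0.1 -0.6 -1.3] w 0.0234 q [ 0.6   0.52  1.72 -0.    0.9   1.09]
(array([0.5 , 0.03, 0.05]), array([ 0.01, -0.  ,  0.01]))
0.04675960016711561
[0.499  0.3553 0.3121] [ 0.62  0.34 -1.18]
[0.499  0.3553 0.3121] [ 0.26  0.44 -2.38]
[0.499  0.3552 0.3121] [ 0.47 -0.5  -2.17]
[0.499  0.3552 0.3121] [ 0.08 -0.63 -1.93]
[0.499  0.3552 0.3121] [ 0.16  0.09 -1.69]
[0.499  0.3552 0.3121] [-0.29 -0.08 -1.63]
```

Request:
jog_arm:
  claw: [0,0,0,0]
  travel:
    - [0.25,0.02,0.03]
    - [0.5,0.02,0.03]
    - [0.5,0.02,0.03]
    - [0.5,0.02,0.03]
  rot:
    - [0,0,0]
    - [0,0,0]
    - [0,0,0]
    - [0,0,0]

```text
t: 17.63
ee_pos: [0.4994, 0.3554, 0.307]
ee_rot: [0.686, 0.171, 0.686, -0.171]
wrist_force: [-1.3, 0.2, 1.3]
grip_width: 0.0234
```

Run:
```python
from h import *; from plant import arm
o,c=wcam(arm,"w17")
F=[]
for i in range(12): arm.camera("scene");o=arm.get_obs();F.append(np.r_[o["wrist_force"],o["ee_pos"]])
print(np.mean(F,0).round(4));state(o)
```

```text
t 17.63 gp [0.4994 0.3554 0.1437] xaxis [ 1.e-04  1.e-04 -1.e+00] jawyaw -27.99 F [-1.3  0.2  1.3] w 0.0234 q [0.6  0.53 1.72 0.   0.89 1.09]
[-0.2949  0.2268  1.1563  0.4994  0.3553  0.3071]
t 18.28 gp [0.4994 0.3553 0.1438] xaxis [ 2.e-04  2.e-04 -1.e+00] jawyaw -27.99 F [-0.8  0.8  0.7] w 0.0236 q [0.6  0.53 1.72 0.   0.89 1.09]
```

View pics/w17.png

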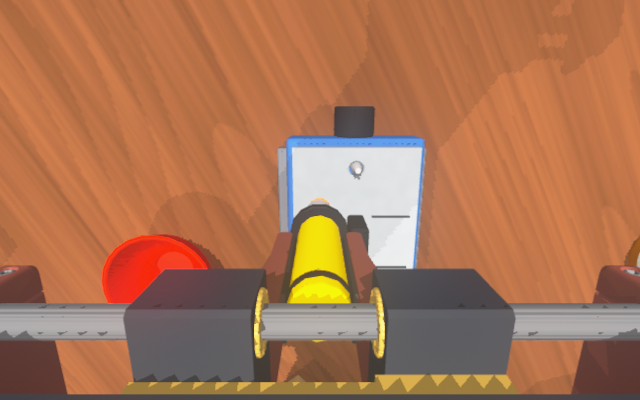

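The spring force is about 3.0 N (from −1.85 to +1.16), so the tip is half in. I'll check centring from the visible spot edge and the top camera.

Run:
```python
from h import *; from plant import arm
c=load("w17");V=c["tool_from_camera"]
def onx(uv,x):
    r=V[:3,:3]@[(uv[0]-c["cx"])/c["fx"],(uv[1]-c["cy"])/c["fy"],1];return V[:3,3]+r*((x-V[0,3])/r[0])
print(c["frame"][194:210,318].tolist())
for v in(196,197,198,199):print(v,onx((318.5,v-.5),.2591))
cv2.imwrite("pics/c17.png",cv2.resize(c["frame"][150:250,260:400],None,fx=5,fy=5,interpolation=2)[:,:,::-1])
```

```text
[[223, 225, 226], [223, 224, 226], [223, 223, 226], [223, 223, 226], [247, 204, 131], [247, 197, 125], [221, 196, 181], [203, 195, 192], [204, 195, 192], [204, 195, 193], [132, 124, 122], [83, 77, 74], [90, 84, 81], [98, 92, 90], [94, 87, 84], [92, 85, 82]]
196 [ 0.2591      0.01049652 -0.00090345]
197 [ 0.2591      0.00975801 -0.00090344]
198 [ 0.2591      0.00901833 -0.00090343]
199 [ 0.2591      0.00827749 -0.00090342]
```

View pics/c17.png

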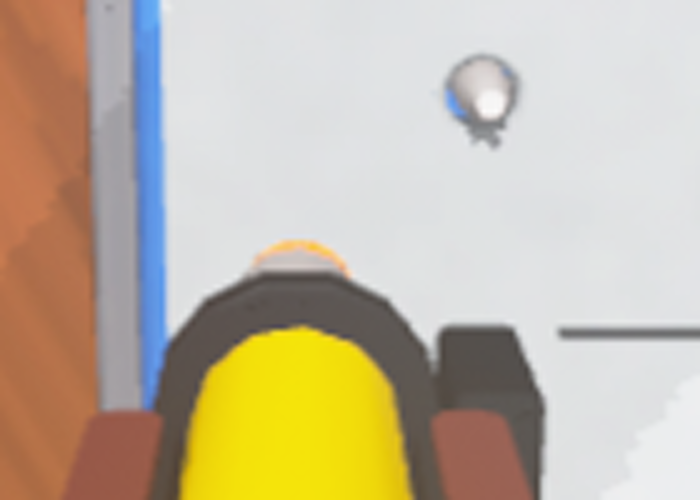

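Run:
```python
from h import *; from plant import arm
c=arm.camera("top");cv2.imwrite("pics/t17.png",c["frame"][:,:,::-1])
```

```text
(no output)
```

View pics/t17.png

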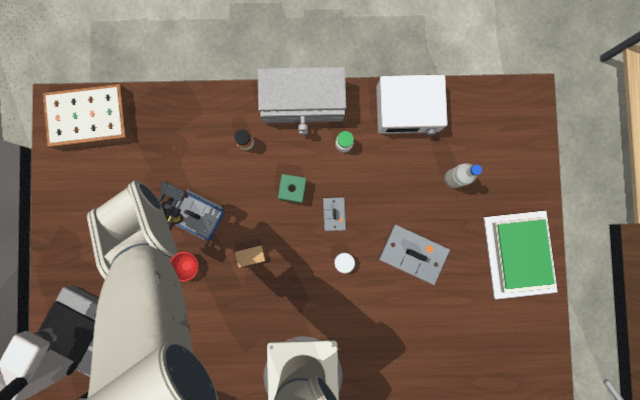

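The orange rim at (300,245) in the crop curves evenly round the steel nose, so the spot centre is within about 1 mm of the probe axis. In the top view everything else still stands where it did. Handing in.

Run:
```python
from plant import arm
print(arm.close_job())
```

```text
the job is handed in; nothing more can be done
None
```

The plate is seated on the stage block. The probe is held upright with its tip pressed into the orange spot, and I handed the job in at about 18 s of the 64 s allowed.

- **Plate:** I took the 90 x 140 mm plate (measured 92 x 143 mm) and lowered it over both pins until it stopped firmly, then released it. Afterwards, its top read 46.6–46.8 mm at all four corners. That is level, and matches the expected 48 mm once you allow for the camera reading about 1.3 mm low. Both pins show through the holes.
- **Probe:** I lifted it straight out of its holder and pressed it down on the spot. The push on the tip is about 3.0 N, and the tool went 4.8–5 mm past the contact level, so the tip is about half pushed in. The tool points straight down to within about 0.02°.
- **Tip position:** the tip is hidden by the collar, so I could not see it directly. I worked out its place from the spot's visible rim and the grasp measurements, which put it within about 1–2 mm of the spot's centre. The tip would have to be 5 mm off before it crossed the edge.
- **Everything else:** the last top picture shows all the other items in their original places.

No check failed. I adjusted the plate's position by 1–2 mm a few times before it went onto the pins.

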